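Release the eccentric cam and clamp the shoe sole

ROBOT

A 6-joint arm with a two-finger parallel gripper is mounted at the origin on the work surface. World frame = base frame: x ahead of the robot, y to its left, z up, the work surface at z = 0. Lengths are in m, angles in rad, forces in N, time in s.
With the tool pointing down it reaches from about 0.425 to 0.95 m from the base axis. Payload 3.5 kg.
Tool frame: the origin (TCP) lies midway between the tips of the shut fingers; the grasp point (between the pads) lies 19 mm behind it; z points along the fingers, y is the line along which they close (so a half turn about z gives the same grasp; the last joint's range is limited). The gripper opens to 85 mm and grips with 20 to 120 N. Pads are 22 mm wide; open, the fingers measure 114 mm over their backs; the gripper's body (76 mm by 85 mm) begins 54 mm behind the grasp point. The pads swing forward as they close: fully open they stand 13 mm farther back than shut.
Start: joints at [-1.333, 0.286, 1.577, -0, 1.279, -0.15], TCP at [0.255, -0.625, 0.231] pointing down, gripper open.
Joint ranges: [-2.77, 2.77], [-0.9, 2.22], [0.21, 2.48], [-1.53, 4.67], [0.24, 2.81], [-2.84, 2.84]. Speed limits (rad/s): [2.79, 2.79, 3.14, 3.14, 3.14, 3.14].

INTERFACE

Orientations are given as [roll, pitch, yaw] about the fixed x, y, z axes, in that order (R = Rz(yaw) Ry(pitch) Rx(roll)).
In Python, from plant import robot, eyes gives the robot as it stands. The module is installed in compiled form; this text tells all that it offers.
- The arm moves only by the tool jog_arm, never from a script. Its argument "rows" is a list that holds one entry, the list of rows, each a list of 7 numbers: the shift along the tool's x, y, z in mm, then the turn, a rotation vector about the tool's x, y, z in rad, then the gripper command: -1 is shut, 1 is fully open, values between are in proportion. A call has exactly 10 rows; each row is the pose to reach, as a shift and turn from the pose commanded when the call began, along the tool's axes at that moment; what a row does not reach only later rows make up. A row lasts 1/8 s, in which the tool goes at most 62.5 mm and 10.7 degrees, less where a joint would pass 70% of its speed; a pose out of reach is approached as far as the arm can. A call with a gripper value outside its range is refused whole. The fingers move at their own pace and stop on an object; "squeeze" is the grip in N (left out, the last holds). Time passes only in rows, so rows that repeat a pose let the fingers close, or fill a call up. It gives the time, the measured TCP pose, the force, the opening and the grip force at its end, in the units of the state.
- robot.get_obs(): the state, without advancing time (a new reading comes with each control period).
- eyes.capture(name): name is "scene" or "top" or "wrist"; returns a dict with "color" (384x512x3 uint8, blue, green, red), "intrinsics" (3x3 intrinsics, pixels), "xyz" and "attitude" of the camera in the world. Camera axes: x right, y up, looking along -z (the intrinsics and any distortion apply to the point x, -y, -z); pixel columns grow to the right and rows downward; lengths in m; the calibration is good to about 2 mm. A picture is of the moment at which its call begins. There is no depth.
- robot.hand_in(): hands the job in; it is judged then, once.
Trained networks look in the newest picture that a camera, given by its name, has taken for a name from the list of things; names that differ only in an ending like _2 or _b are one class to them, and where a whole thing is asked for, a point or a joint stands for the part that bears it (a point fixed in the world has none). Each returns a list of dicts, best first, with "conf" (0 to 1); they miss things now and then, are a little off and sometimes report something else, mostly with a low value. They report only what shows in the picture. A call takes as long as a camera call. They do not tell look-alikes from the thing itself.
- eyes.boxes_of(thing, camera): "box" ([left, top, right, bottom] as shares, 0 to 1, of the picture: columns of its width, rows of its height, round what is visible of it).
- eyes.cut_out(thing, camera): "region" (384x512 bool, what is visible of it) and "box" ([left, top, right, bottom] as shares, 0 to 1, of the picture: columns of its width, rows of its height, round what is visible of it).
The state is a dict: "time_s": time; "q": joint angles; "qvel": joint speeds; "joint_efforts": joint torques, N m; "position": TCP position; "tool_rot": TCP orientation; "ft_force": force on the tool from outside, world axes, zero at the start; "torque": the same for the moment, N m; "grip_width": finger opening in m; "grip_force": force on a finger pad.
Only numpy, scipy, OpenCV 4.12 (cv2) and the standard library are available. Lean on these libraries where they do the work, as an engineer would, in place of code of your own. Each camera call takes 0.05 s, during which the arm holds its last target. There are 200 camera calls.

TASK

Push the cam's black handle round until its lever lines up with the green strip on the base plate, so that the cam shows its low point to the slide's roller; only then push the blue plate to send the slide forward until its pad presses the white sole fully home against the two steel pins. Push only: do not lift the sole, and leave the spare sole, the glue jar and the red tin where they stand. Leave the cam at its low point and the slide forward.

Things in the scene. Friction and masses are not known exactly. Their poses are not given: they have to be found in the camera images.
- fixture: Grey base plate 325 x 375 mm, 12 mm thick, fixed to the table. Origin on the table surface under the slide's centre line; plate reaches x -150 to 175, y -140 to 235 mm. x = forward direction of the slide, y left, z up. Slide body, roller, cam and lever stay below 43 mm above the table; the blue plate (82 mm), slide's pad (53), black handle (100), pins (57) and soles (62) rise higher.
- cam_pivot (a point): Vertical axis of the cam, on the plate's top face (12 mm above the table), at (-5, 135) mm in the fixture's frame. The cam is an orange disc of 35 mm radius, its centre 15 mm off this axis; a red dot marks its high side (50 mm from the axis), a green dot its low side (20 mm).
- cam_handle (a point): Point on the axis of the black upright handle at the end of the cam's lever, 72 mm above the table. The handle is a vertical round post, 18 mm diameter, from 34 to 100 mm above the table, and runs on a circle of 70 mm radius about cam_pivot. It is only to be pushed sideways.
- cam (a joint): Cam angle, rad, counter-clockwise positive from above, range -0.7 to 2.6. The lever points 60 degrees plus this angle from fixture x towards y. 0 = low point at the roller, lever over the green strip (34 x 12 mm, centred 97 mm from cam_pivot). Starts at 1.4 to 2.1: turn it clockwise; no stop at 0. Stiff (0.35 N m, about 5 N at the handle); stays where left.
- slide (a joint): Forward travel of the slide along fixture x, m; 0 = fully back, starts at 0 to 0.012, about 0.045 when its pad (56 mm wide) holds the sole tight on the pins. With the cam at its starting angle the slide's brass roller meets the cam 8 to 19 mm short of that. Rubs with about 3 N (some 5 N with the sole) and stays where left.
- push_face (a point): Centre of the rear face of the slide's blue upright push plate, 60 mm above the table. The face is 60 mm wide (fixture's y), from 14 to 82 mm above the table, looks to the fixture's -x, and is 100 mm behind the fixture's origin at slide = 0. Push it along the fixture's x.
- sole_mid (a point): Centre, 21 mm above its underside, of the loose white platform sole lying across the plate (0.28 kg, 226 mm along its y, heel to +y, waist 60 mm, forefoot 84 mm wide, 42 mm high, heel 50). Starts 6 to 9 mm short of two upright steel pins (16 mm diameter, at (145,-70) and (135,80) mm on the fixture); at fixture x = 95 mm when against them.
- spare_mid (a point): Centre of a second white sole of the same size, loose on the table lying lengthwise just right of the fixture. To be left alone.
- jar_mid (a point): Centre of the glue jar, 64 mm diameter, 85 mm high, yellow cap, loose on the table by the right rear corner of the fixture (the robot's side). To be left alone.
- tin_mid (a point): Centre of a small red tin, 40 mm diameter, 35 mm high, loose on the right rear corner of the base plate (the robot's side). To be left alone.
- sole: The same loose white sole as sole_mid; origin at the centre of its underside.
Things that resemble listed ones, but are neither listed nor needed, are in the scene too. Leave any turquoise look-alike of the sole alone.

How it is judged:
On the way, in this order (a step that is already met when the one before it is completed fails the run):
1. the cam is turned to its low point (within 0.3 rad) while the slide is still back where it started (within 8 mm) (value of joint cam between -0.3 and 0.3 rad and distance of push_face from where it was at the start of the episode below 0.008 m), for 0.2 s.
2. the slide is forward (at least 41 mm) with the cam still at its low point (value of joint cam between -0.3 and 0.3 rad and value of joint slide above 0.041 m), for 0.2 s.
At the end, for the whole second after the job is handed in: cam within 0.3 rad of its low point, slide at least 41 mm forward, the sole against the pins (within 3 mm, square within 0.1 rad), lying flat on the plate and at rest (all of step 2 and x of sole_mid in the frame of fixture above 0.092 m and height (world z) of sole_mid below 0.039 m and angle between sole_mid's own z axis and vertical below 0.08 rad and angle between the y axis of sole_mid and the y axis of fixture, either way round below 0.1 rad and linear speed of sole below 0.02 m/s); the robot touches nothing.
It fails at once if the slide is pushed forward (over 8 mm) while the cam is not at its low point (distance of push_face from where it was at the start of the episode above 0.008 m and not (value of joint cam between -0.3 and 0.3 rad)).
It fails at once if the sole is lifted or tipped (height (world z) of sole_mid above 0.048 m or angle between sole_mid's own z axis and vertical above 0.25 rad).
It fails at once if a bystander is moved more than 15 mm (distance of any of spare_mid, jar_mid, tin_mid from where it was at the start of the episode above 0.015 m).
It also fails if it takes over 54 s, if anything falls off the work surface, if the arm or the gripper's body presses on something with over 40 N, if the wrist force passes 120 N, or if a joint passes its speed limit or range.

## Working session

There is one attempt and no reset: what is moved stays moved. The work goes in short steps, Python scripts to look and compute and a tool call to move; the robot and the scene stay as the last step left them, time stands still between calls to the robot, and variables do not carry over. Pictures are saved under pics/ and viewed, at most 10 in all, crops included, and the job is handed in when it is done.

Besides the shell and the picture viewer there is one more tool, called after ">>>" in YAML: its name, and indented under it one key for each argument. jog_arm: Moves the arm, as the interface text tells. Its arguments: {"type":"object","properties":{"rows":{"type":"array","items":{"type":"array","items":{"type":"array","items":{"type":"number"}}}},"squeeze":{"type":"number"}},"required":["rows"]}

```bash
mkdir -p pics; cat > h.py <<'E'
import numpy as np, cv2
from scipy.spatial.transform import Rotation as R
from plant import robot, eyes
def att(a):
    a=np.array(a,float)
    return a if a.shape==(3,3) else (R.from_euler('xyz',a).as_matrix() if a.size==3 else R.from_quat(a).as_matrix())
def ray(c,u,v,z):
    K=np.array(c['intrinsics']);d=np.linalg.inv(K)@[u,v,1];d=np.array([d[0],-d[1],-d[2]])
    d=att(c['attitude'])@d;o=np.array(c['xyz']);return o+d*(z-o[2])/d[2]
def proj(c,p):
    q=att(c['attitude']).T@(np.array(p)-np.array(c['xyz']));K=np.array(c['intrinsics'])
    w=K@[q[0],-q[1],-q[2]];return w[:2]/w[2]
E
python3 - <<'E'
from h import *
for n in('top','scene'):
    c=eyes.capture(n);cv2.imwrite(f'pics/{n}0.png',cv2.resize(c['color'],(800,600)))
    print(n,{k:c[k] for k in c if k!='color'})
    for t in('fixture','cam_handle','cam','push_face','sole','jar_mid','tin_mid','spare_mid'):
        print(t,[(np.round(np.array(b['box'])*[512,384,512,384]),round(b['conf'],2)) for b in eyes.boxes_of(t,n)][:4])
print(robot.get_obs())
E
```

```text
top {'intrinsics': array([[416.24973275,   0.        , 256.97529422],
       [  0.        , 416.24973275, 190.6034905 ],
       [  0.        ,   0.        ,   1.        ]]), 'xyz': array([ 0.47031868, -0.03563621,  1.12582149]), 'attitude': array([ 0.13404313, -0.00235408, -1.56017062])}
fixture [(array([123., 133., 288., 285.]), 0.76)]
cam_handle [(array([266., 258., 294., 286.]), 0.44)]
cam [(array([139., 192., 176., 226.]), 0.76)]
push_face [(array([156., 200., 231., 255.]), 0.6)]
sole [(array([184., 162., 267., 204.]), 0.92), (array([305., 102., 390., 144.]), 0.56), (array([323., 249., 415., 278.]), 0.55), (array([157., 202., 232., 257.]), 0.37)]
jar_mid [(array([266., 262., 294., 287.]), 0.87)]
tin_mid [(array([250., 227., 266., 243.]), 0.66)]
spare_mid [(array([277., 173., 321., 252.]), 0.73)]
scene {'intrinsics': array([[484.57691737,   0.        , 253.03975315],
       [  0.        , 484.57691737, 190.52491698],
       [  0.        ,   0.        ,   1.        ]]), 'xyz': array([ 1.27089326, -0.36295174,  0.74921764]), 'attitude': array([0.819796  , 0.00524805, 1.08083404])}
f
[... 461 characters left out ...]
., 218., 250.]), 0.72)]
{'time_s': 0.9, 'q': array([-1.33299804e+00,  2.86258556e-01,  1.57667439e+00, -8.06632215e-06,
        1.27860906e+00, -1.49965774e-01]), 'qvel': array([-0.00056789,  0.00157276, -0.00021878, -0.00071948, -0.00077363,
        0.00093678]), 'joint_efforts': array([ 5.40862493e-04, -4.05957627e+01, -2.92946327e+01, -1.06460068e-04,
        4.64967634e-04,  5.67055864e-06]), 'position': array([ 0.25527636, -0.6248616 ,  0.23136641]), 'tool_rot': array([3.14154373e+00, 1.52049203e-05, 3.87766380e-01]), 'ft_force': array([ 0.38383561, -0.71691832, -0.76696129]), 'torque': array([-0.05118859, -0.03097425,  0.0496476 ]), 'grip_force': 0.0, 'grip_width': 0.08537623900609698}
```

View pics/top0.png

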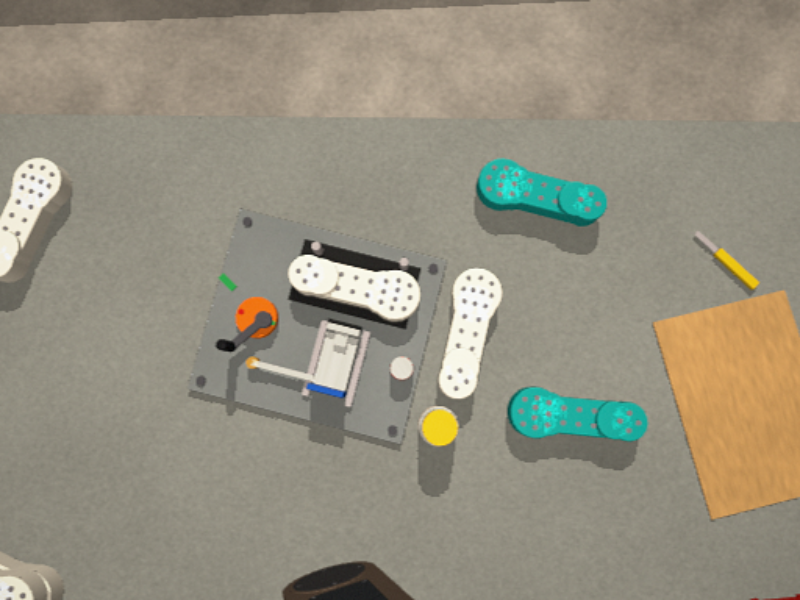

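View pics/scene0.png

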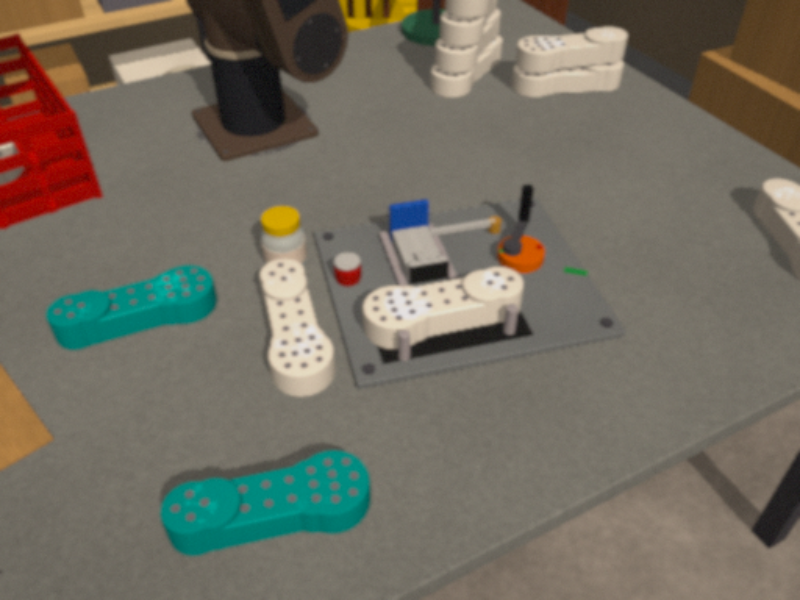

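Top view (800x600): plate corners at about (241,208), (445,262), (402,447), (190,393); handle top near (222,346), blue plate near (326,390), tin (401,367), jar (440,428). The cam lever points to the rear left.

```bash
cat >> h.py <<'E'
def F(fx): # fixture->world
    x,y,t=fx; 
    return lambda p: np.array([x+np.cos(t)*p[0]-np.sin(t)*p[1], y+np.sin(t)*p[0]+np.cos(t)*p[1], p[2]])
E
python3 - <<'E'
from h import *
from scipy.optimize import least_squares
c=eyes.capture('top');s=.64
px=np.array([[241,208],[445,262],[402,447],[190,393]])*s
P=np.array([[.175,.235,.012],[.175,-.14,.012],[-.15,-.14,.012],[-.15,.235,.012]])
W=np.array([ray(c,*p,.012) for p in px]);print(W.round(3))
r=least_squares(lambda f:np.ravel([F(f)(p)-w for p,w in zip(P,W)]),[.5,0,0]);f=r.x;print(f.round(4),(r.fun.reshape(4,3)*1000).round(1))
g=F(f);np.save('fx.npy',f)
inv=lambda w:np.array([[np.cos(f[2]),np.sin(f[2])],[-np.sin(f[2]),np.cos(f[2])]])@(w[:2]-f[:2])
for n,u,v,z in(('handle top',218,347,.1),('green',228,282,.012),('blue top rear mid',326,392,.082),('tin',401,367,.035),('jar',440,427,.085),('pinL',316,246,.057),('pinR',404,263,.057)):
    w=ray(c,u*s,v*s,z);print(n,w.round(3),(inv(w)*1000).round(0))
im=c['color'];x=cv2.resize(im[120:300,110:310],(800,720),interpolation=cv2.INTER_CUBIC)[0:600]
for th in(1.4,1.75,2.1):
  a=np.pi/3+th;p=proj(c,g([-.005+.07*np.cos(a),.135+.07*np.sin(a),.1]));cv2.circle(x,tuple(int(q) for q in (p-[110,120])*4),4,(255,0,255),1)
for p in([-.1,.03,.082],[-.1,-.03,.082],[.145,-.07,.057],[.135,.08,.057],[-.005,.135,.03]):
  p=proj(c,g(p));cv2.circle(x,tuple(int(q) for q in (p-[110,120])*4),4,(255,255,0),1)
cv2.imwrite('pics/crop1.png',x)
E
```

```text
[[ 0.777  0.248  0.012]
 [ 0.684 -0.112  0.012]
 [ 0.368 -0.04   0.012]
 [ 0.454  0.32   0.012]]
[ 0.5477  0.0605 -0.2337] [[-4.6  1.1 -0. ]
 [ 1.2 -4.5 -0. ]
 [ 1.1 -0.8 -0. ]
 [ 2.2  4.1 -0. ]]
handle top [0.527 0.252 0.1  ] [-64. 181.]
green [0.645 0.264 0.012] [ 47. 221.]
blue top rear mid [0.459 0.082 0.082] [-91.   0.]
tin [ 0.501 -0.037  0.035] [ -23. -106.]
jar [ 0.406 -0.099  0.085] [-101. -188.]
pinL [0.701 0.108 0.057] [138.  81.]
pinR [ 0.673 -0.04   0.057] [145. -69.]
```

View pics/crop1.png

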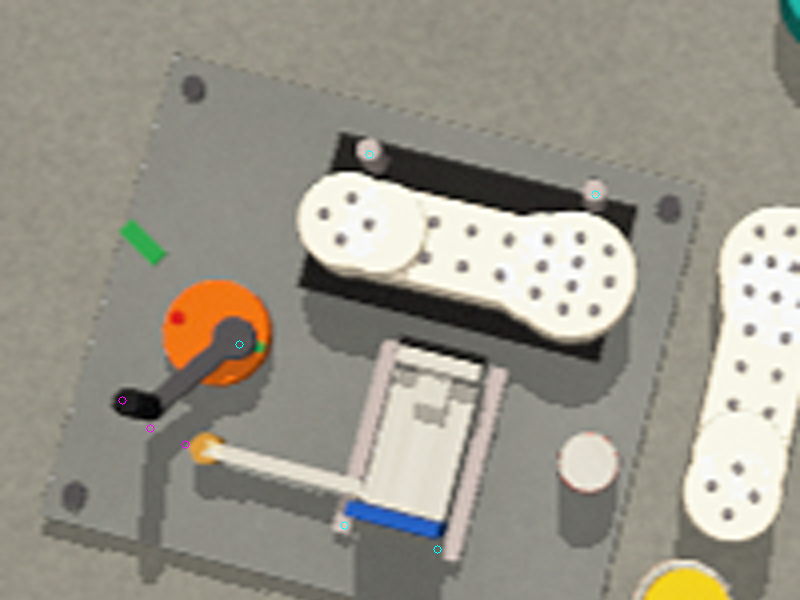

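```bash
cat >> h.py <<'E'
f=np.array([.5505,.0615,-.2337]);g=F(f)
def rows(targets,grip=-1,n=10):
    """targets: (fixture xyz m, yaw deg in fixture) -> rows from the present pose"""
    o=robot.get_obs();A=R.from_euler('xyz',o['tool_rot']);out=[]
    for p,y in targets:
        d=A.inv().apply(g(p)-o['position'])*1000
        B=R.from_euler('xyz',[np.pi,0,np.deg2rad(y)+f[2]]);r=(A.inv()*B).as_rotvec()
        out.append([round(v,0) for v in d]+[round(v,3)+0. for v in r]+[grip])
    out+= [out[-1]]*(n-len(out));print(str([out]).replace(' ',''))
def arc(phi,d,z):
    a=np.deg2rad(phi);return ([-.005+.07*np.cos(a)-d*np.sin(a),.135+.07*np.sin(a)+d*np.cos(a),z],phi)
E
python3 - <<'E'
from h import *
# yaw(fixture)=phi: tool y angle = phi-90 = clockwise tangent
print(arc(140,.045,.16),g(arc(140,.045,.16)[0]))
p0=robot.get_obs()['position'];p1=g(arc(140,.045,.16)[0]);m=np.array([.5,-.1,.23])
ff=lambda w:[*(np.array([[np.cos(f[2]),np.sin(f[2])],[-np.sin(f[2]),np.cos(f[2])]])@(w[:2]-f[:2])),w[2]]
rows([(ff(m),80)]*10); rows([(arc(140,.045,.16))]*10)
E
```

```text
([np.float64(-0.08754855345422273), np.float64(0.1455231327377038), 0.16], 140) [0.49903138 0.22334163 0.16      ]
[[[np.float64(425.0),np.float64(-393.0),np.float64(1.0),np.float64(0.0),np.float64(0.0),np.float64(-0.775),-1],[np.float64(425.0),np.float64(-393.0),np.float64(1.0),np.float64(0.0),np.float64(0.0),np.float64(-0.775),-1],[np.float64(425.0),np.float64(-393.0),np.float64(1.0),np.float64(0.0),np.float64(0.0),np.float64(-0.775),-1],[np.float64(425.0),np.float64(-393.0),np.float64(1.0),np.float64(0.0),np.float64(0.0),np.float64(-0.775),-1],[np.float64(425.0),np.float64(-393.0),np.float64(1.0),np.float64(0.0),np.float64(0.0),np.float64(-0.775),-1],[np.float64(425.0),np.float64(-393.0),np.float64(1.0),np.float64(0.0),np.float64(0.0),np.float64(-0.775),-1],[np.float64(425.0),np.float64(-393.0),np.float64(1.0),np.float64(0.0),np.float64(0.0),np.float64(-0.775),-1],[np.float64(425.0),np.float64(-393.0),np.float64(1.0),np.float64(0.0),np.float64(0.0),np.float64(-0.775),-1],[np.float64(425.0),np.float64(-393.0),np.float64(1.0),np.float64(0.0),np.float64(0.0),np.float64(-0.775),-1],[n
[... 512 characters left out ...]
np.float64(0.0),np.float64(-1.822),-1],[np.float64(546.0),np.float64(-693.0),np.float64(71.0),np.float64(0.0),np.float64(0.0),np.float64(-1.822),-1],[np.float64(546.0),np.float64(-693.0),np.float64(71.0),np.float64(0.0),np.float64(0.0),np.float64(-1.822),-1],[np.float64(546.0),np.float64(-693.0),np.float64(71.0),np.float64(0.0),np.float64(0.0),np.float64(-1.822),-1],[np.float64(546.0),np.float64(-693.0),np.float64(71.0),np.float64(0.0),np.float64(0.0),np.float64(-1.822),-1],[np.float64(546.0),np.float64(-693.0),np.float64(71.0),np.float64(0.0),np.float64(0.0),np.float64(-1.822),-1],[np.float64(546.0),np.float64(-693.0),np.float64(71.0),np.float64(0.0),np.float64(0.0),np.float64(-1.822),-1]]]
```

>>> jog_arm:
  rows:
    - [[425,-393,0,0,0,-0.775,-1],[425,-393,0,0,0,-0.775,-1],[425,-393,0,0,0,-0.775,-1],[425,-393,0,0,0,-0.775,-1],[425,-393,0,0,0,-0.775,-1],[425,-393,0,0,0,-0.775,-1],[425,-393,0,0,0,-0.775,-1],[425,-393,0,0,0,-0.775,-1],[425,-393,0,0,0,-0.775,-1],[425,-393,0,0,0,-0.775,-1]]

```text
time_s: 2.2
position: [0.5009, -0.0974, 0.2316]
tool_rot: [3.141, -0.0, 1.167]
ft_force: [-0.1, -0.7, 0.1]
grip_width: 0.0
grip_force: 0.0
```

```bash
sed -i 's/round(v,0) for v in d/float(round(v)) for v in d/; s/round(v,3)+0. for v in r/float(round(v,3)) for v in r/' h.py
python3 - <<'E'
from h import *
print(robot.get_obs()['position'])
rows([(arc(140,.045,.16))],n=1)
E
```

```text
[ 0.50088379 -0.09741281  0.2316056 ]
[[[294.0,-128.0,72.0,0.001,-0.0,-1.042,-1]]]
```

>>> jog_arm:
  rows:
    - [[294,-128,72,0,0,-1.042,-1],[294,-128,72,0,0,-1.042,-1],[294,-128,72,0,0,-1.042,-1],[294,-128,72,0,0,-1.042,-1],[294,-128,72,0,0,-1.042,-1],[294,-128,72,0,0,-1.042,-1],[294,-128,72,0,0,-1.042,-1],[294,-128,72,0,0,-1.042,-1],[294,-128,72,0,0,-1.042,-1],[294,-128,72,0,0,-1.042,-1]]

```text
time_s: 3.45
position: [0.4996, 0.2194, 0.1597]
tool_rot: [3.141, 0.0, 2.203]
ft_force: [-0.0, -0.0, 0.2]
grip_width: -0.0002
grip_force: 0.0
```

```bash
python3 - <<'E'
from h import *
print(robot.get_obs()['position'])
rows([arc(140,.045,.056)],n=1)
for n in('top','scene'):
    c=eyes.capture(n);cv2.imwrite(f'pics/{n}2.png',cv2.resize(c['color'][100:290,110:410] if n=='top' else c['color'][90:270,190:420],None,fx=2.6 if n=='top' else 3,fy=2.6 if n=='top' else 3,interpolation=cv2.INTER_CUBIC))
E
```

```text
[0.49964321 0.21941569 0.15970098]
[[[4.0,2.0,104.0,0.001,0.0,-0.007,-1]]]
```

View pics/scene2.png

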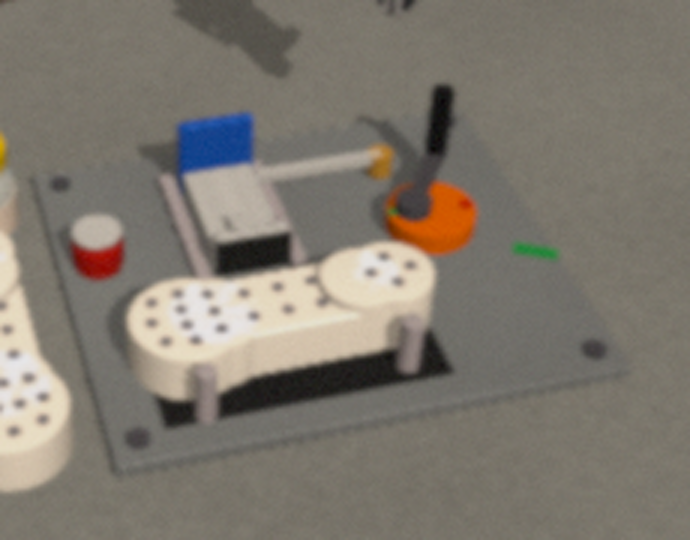

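The scene crop shows the handle top at about (441,90), the roller at (380,160), and the arm clear behind them. I'll check the handle against the calibration, then descend.

```bash
python3 - <<'E'
from h import *
c=eyes.capture('scene')
inv=lambda w:(np.array([[np.cos(f[2]),np.sin(f[2])],[-np.sin(f[2]),np.cos(f[2])]])@(w[:2]-f[:2])*1000).round(0)
for n,u,v,z in(('handle',441,90,.1),('pinR',206,372,.057),('pinL',411,322,.057),('corner',120,470,.012),('cornerL',627,368,.012),('blueL',252,116,.082),('blueR',181,124,.082),('hub',416,197,.043)):
    print(n,inv(ray(c,u/3+190,v/3+90,z)))
print(proj(c,robot.get_obs()['position']))
E
```

```text
handle [-56. 176.]
pinR [150. -68.]
pinL [140.  80.]
corner [ 180. -135.]
cornerL [181. 232.]
blueL [-85.  33.]
blueR [-90. -23.]
hub [ -3. 141.]
[321.02898144  93.09350054]
```

>>> jog_arm:
  rows:
    - [[4,2,40,0,0,0,-1],[4,2,80,0,0,0,-1],[4,2,104,0,0,0,-1],[4,2,104,0,0,0,-1],[4,2,104,0,0,0,-1],[4,2,104,0,0,0,-1],[4,2,104,0,0,0,-1],[4,2,104,0,0,0,-1],[4,2,104,0,0,0,-1],[4,2,104,0,0,0,-1]]

```text
time_s: 4.85
position: [0.4985, 0.2247, 0.0553]
tool_rot: [-3.141, -0.0, 2.205]
ft_force: [-0.2, 0.4, 0.7]
grip_width: 0.0002
grip_force: 0.0
```

```bash
python3 - <<'E'
from h import *
print(robot.get_obs()['position'])
rows([arc(p,d,.056) for p,d in((140,.036),(140,.03),(138,.0235),(134,.0235),(130,.0235),(126,.0235),(122,.0235),(118,.0235),(114,.0235),(110,.0235))])
E
```

```text
[0.49846394 0.22471106 0.05530344]
[[[-1.0,9.0,-1.0,-0.0,-0.0,-0.005,-1],[-1.0,15.0,-1.0,-0.0,-0.0,-0.005,-1],[-1.0,24.0,-1.0,-0.0,-0.0,0.03,-1],[1.0,29.0,-1.0,-0.0,-0.0,0.1,-1],[2.0,34.0,-1.0,-0.0,-0.0,0.17,-1],[2.0,39.0,-1.0,-0.0,-0.0,0.239,-1],[3.0,44.0,-1.0,-0.0,-0.0,0.309,-1],[3.0,49.0,-1.0,-0.0,-0.0,0.379,-1],[2.0,54.0,-1.0,-0.0,-0.0,0.449,-1],[1.0,59.0,-1.0,-0.0,-0.0,0.519,-1]]]
```

>>> jog_arm:
  rows:
    - [[-1,9,0,0,0,0,-1],[-1,15,0,0,0,0,-1],[-1,24,0,0,0,0.03,-1],[1,29,0,0,0,0.1,-1],[2,34,0,0,0,0.17,-1],[2,39,0,0,0,0.24,-1],[3,44,0,0,0,0.31,-1],[3,49,0,0,0,0.38,-1],[2,54,0,0,0,0.45,-1],[1,59,0,0,0,0.52,-1]]

```text
time_s: 6.1
position: [0.5443, 0.262, 0.0555]
tool_rot: [-3.138, -0.002, 1.683]
ft_force: [-6.4, 2.5, 4.2]
grip_width: -0.0003
grip_force: 3.5
```

```bash
python3 - <<'E'
from h import *
c=eyes.capture('top');cv2.imwrite('pics/top3.png',cv2.resize(c['color'][120:270,110:310],(800,600),interpolation=cv2.INTER_CUBIC))
print(robot.get_obs()['position'])
rows([arc(p,.0235,.056) for p in (107,103,99,95,91,87,83,79,76,74)])
E
```

```text
[0.545077   0.26208832 0.0556533 ]
[[[0.0,4.0,0.0,-0.002,-0.002,0.047,-1],[1.0,9.0,0.0,-0.002,-0.002,0.117,-1],[2.0,14.0,0.0,-0.002,-0.002,0.187,-1],[2.0,19.0,0.0,-0.003,-0.001,0.257,-1],[3.0,24.0,0.0,-0.003,-0.001,0.327,-1],[2.0,29.0,0.0,-0.003,-0.001,0.396,-1],[2.0,35.0,0.0,-0.003,-0.001,0.466,-1],[1.0,40.0,0.0,-0.003,-0.001,0.536,-1],[0.0,43.0,0.0,-0.003,-0.001,0.588,-1],[-1.0,46.0,0.0,-0.003,-0.001,0.623,-1]]]
```

View pics/top3.png

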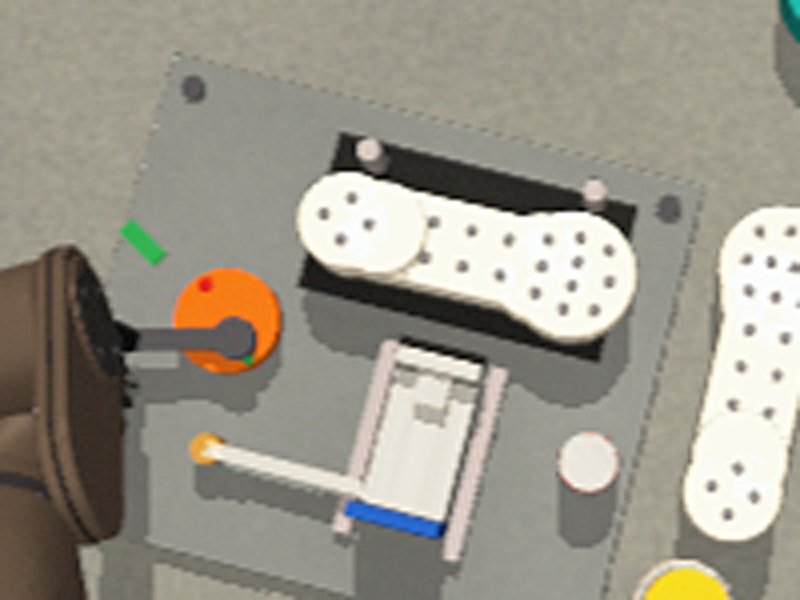

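The crop shows the lever now pointing straight left from the hub (235,338) towards (125,340). That's about 105° in fixture terms, as commanded, and the slide hasn't moved.

>>> jog_arm:
  rows:
    - [[0,4,0,0,0,0.05,-1],[1,9,0,0,0,0.12,-1],[2,14,0,0,0,0.19,-1],[2,19,0,0,0,0.26,-1],[3,24,0,0,0,0.33,-1],[2,29,0,0,0,0.4,-1],[2,35,0,0,0,0.47,-1],[1,40,0,0,0,0.54,-1],[0,43,0,0,0,0.59,-1],[-1,46,0,0,0,0.62,-1]]

```text
time_s: 7.4
position: [0.5912, 0.2668, 0.056]
tool_rot: [-3.14, -0.002, 1.064]
ft_force: [-3.9, 4.8, 3.5]
grip_width: 0.0003
grip_force: 3.0
```

```bash
python3 - <<'E'
from h import *
print(robot.get_obs()['position'])
rows([arc(p,.0235,.056) for p in (72,70,68,66,64,62,60)])
E
```

```text
[0.59119581 0.26682234 0.05600576]
[[[0.0,2.0,0.0,-0.002,-0.002,0.041,-1],[1.0,5.0,0.0,-0.002,-0.002,0.076,-1],[2.0,7.0,0.0,-0.002,-0.002,0.111,-1],[2.0,10.0,0.0,-0.002,-0.002,0.146,-1],[2.0,12.0,0.0,-0.002,-0.002,0.181,-1],[3.0,15.0,0.0,-0.002,-0.002,0.216,-1],[3.0,17.0,0.0,-0.002,-0.002,0.251,-1],[3.0,17.0,0.0,-0.002,-0.002,0.251,-1],[3.0,17.0,0.0,-0.002,-0.002,0.251,-1],[3.0,17.0,0.0,-0.002,-0.002,0.251,-1]]]
```

>>> jog_arm:
  rows:
    - [[0,2,0,0,0,0.04,-1],[1,5,0,0,0,0.08,-1],[2,7,0,0,0,0.11,-1],[2,10,0,0,0,0.15,-1],[2,12,0,0,0,0.18,-1],[3,15,0,0,0,0.22,-1],[3,17,0,0,0,0.25,-1],[3,17,0,0,0,0.25,-1],[3,17,0,0,0,0.25,-1],[3,17,0,0,0,0.25,-1]]

```text
time_s: 8.65
position: [0.6081, 0.2611, 0.0563]
tool_rot: [-3.141, -0.003, 0.815]
ft_force: [-2.2, 4.7, 4.7]
grip_width: 0.0
grip_force: 2.7
```

```bash
python3 - <<'E'
from h import *
print(robot.get_obs()['position'])
rows([arc(60,.045,.056)],n=1)
rows([arc(60,.045,.17)],n=1)
E
```

```text
[0.60814484 0.26108111 0.05627941]
[[[0.0,-22.0,0.0,-0.001,-0.003,0.002,-1]]]
[[[0.0,-22.0,-114.0,-0.001,-0.003,0.002,-1]]]
```

>>> jog_arm:
  rows:
    - [[0,-11,0,0,0,0,-1],[0,-22,0,0,0,0,-1],[0,-22,-50,0,0,0,-1],[0,-22,-100,0,0,0,-1],[0,-22,-114,0,0,0,-1],[0,-80,-114,0,0,0,-1],[0,-130,-114,0,0,0,-1],[0,-130,-114,0,0,0,-1],[0,-130,-114,0,0,0,-1],[0,-130,-114,0,0,0,-1]]

```text
time_s: 9.9
position: [0.5137, 0.3474, 0.1688]
tool_rot: [3.142, 0.001, 0.813]
ft_force: [0.6, -0.2, -0.3]
grip_width: 0.0002
grip_force: 0.0
```

```bash
python3 - <<'E'
from h import *
c=eyes.capture('top');cv2.imwrite('pics/top4.png',cv2.resize(c['color'][120:270,110:310],(800,600),interpolation=cv2.INTER_CUBIC))
print(robot.get_obs()['position'], g([-.14,0,.17]))
rows([([-.15,0,.17],90)],n=1)
E
```

```text
[0.51381102 0.34740846 0.1689726 ] [0.41430573 0.09392099 0.17      ]
[[[-258.0,93.0,-1.0,-0.0,0.0,-0.524,-1]]]
```

View pics/top4.png

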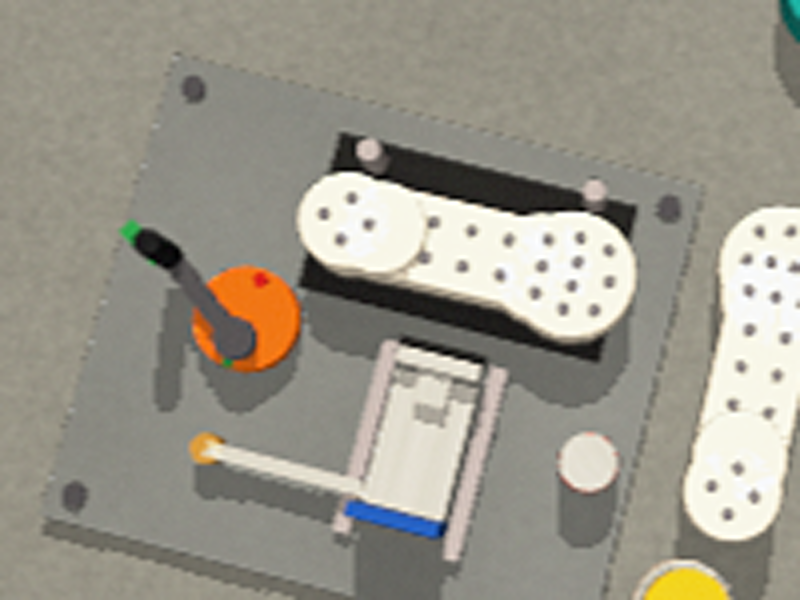

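The lever lies over the green strip: handle at (155,245), strip end at (130,230), green dot facing the roller, slide unmoved. Next I'll go behind the blue plate.

```bash
python3 - <<'E'
from h import *
rows([([-.132,0,.17],90)],n=1);rows([([-.132,0,.047],90)],n=1)
E
```

```text
[[[-249.0,109.0,-1.0,-0.0,0.0,-0.524,-1]]]
[[[-248.0,109.0,122.0,-0.0,0.0,-0.524,-1]]]
```

>>> jog_arm:
  rows:
    - [[-249,109,0,0,0,-0.524,-1],[-249,109,0,0,0,-0.524,-1],[-249,109,0,0,0,-0.524,-1],[-249,109,0,0,0,-0.524,-1],[-249,109,0,0,0,-0.524,-1],[-249,109,0,0,0,-0.524,-1],[-249,109,0,0,0,-0.524,-1],[-249,109,0,0,0,-0.524,-1],[-249,109,0,0,0,-0.524,-1],[-249,109,0,0,0,-0.524,-1]]

```text
time_s: 11.2
position: [0.4215, 0.0928, 0.1692]
tool_rot: [-3.141, 0.0, 1.34]
ft_force: [0.2, 0.5, 0.5]
grip_width: 0.0001
grip_force: 0.0
```

```bash
python3 - <<'E'
from h import *
rows([([-.132,0,.047],90)],n=1)
E
```

```text
[[[-1.0,1.0,122.0,-0.0,0.0,0.003,-1]]]
```

Descend, then creep forward.

>>> jog_arm:
  rows:
    - [[0,0,40,0,0,0,-1],[0,0,80,0,0,0,-1],[0,0,110,0,0,0,-1],[0,0,122,0,0,0,-1],[0,0,122,0,0,0,-1],[0,0,122,0,0,0,-1],[0,5,122,0,0,0,-1],[0,10,122,0,0,0,-1],[0,15,122,0,0,0,-1],[0,15,122,0,0,0,-1]]

```text
time_s: 12.45
position: [0.4367, 0.0887, 0.0475]
tool_rot: [3.141, -0.0, 1.339]
ft_force: [-0.6, 0.1, 0.0]
grip_width: -0.0003
grip_force: 0.0
```

>>> jog_arm:
  rows:
    - [[0,3,0,0,0,0,-1],[0,6,0,0,0,0,-1],[0,9,0,0,0,0,-1],[0,12,0,0,0,0,-1],[0,15,0,0,0,0,-1],[0,18,0,0,0,0,-1],[0,21,0,0,0,0,-1],[0,24,0,0,0,0,-1],[0,27,0,0,0,0,-1],[0,27,0,0,0,0,-1]]

```text
time_s: 13.7
position: [0.4627, 0.0825, 0.0472]
tool_rot: [3.141, 0.0, 1.339]
ft_force: [-2.1, -0.5, -1.5]
grip_width: 0.0001
grip_force: 0.6
```

```bash
python3 - <<'E'
from h import *
o=robot.get_obs();w=o['position'];print(w,np.array([[np.cos(f[2]),np.sin(f[2])],[-np.sin(f[2]),np.cos(f[2])]])@(w[:2]-f[:2])*1000,o['ft_force'])
E
```

```text
[0.46272289 0.08250955 0.04719926] [-90.25635718   0.11113583] [-2.07118943 -0.48395339 -1.48728987]
```

>>> jog_arm:
  rows:
    - [[0,2,0,0,0,0,-1],[0,4,0,0,0,0,-1],[0,6,0,0,0,0,-1],[0,8,0,0,0,0,-1],[0,10,0,0,0,0,-1],[0,12,0,0,0,0,-1],[0,14,0,0,0,0,-1],[0,15,0,0,0,0,-1],[0,15,0,0,0,0,-1],[0,15,0,0,0,0,-1]]

```text
time_s: 14.95
position: [0.4772, 0.0794, 0.0474]
tool_rot: [3.141, -0.0, 1.339]
ft_force: [-1.9, -0.9, -1.7]
grip_width: 0.0002
grip_force: 1.1
```

>>> jog_arm:
  rows:
    - [[0,0.5,0,0,0,0,-1],[0,1,0,0,0,0,-1],[0,1.5,0,0,0,0,-1],[0,2,0,0,0,0,-1],[0,2.5,0,0,0,0,-1],[0,3,0,0,0,0,-1],[0,3,0,0,0,0,-1],[0,3,0,0,0,0,-1],[0,3,0,0,0,0,-1],[0,3,0,0,0,0,-1]]

```text
time_s: 16.2
position: [0.48, 0.0786, 0.0474]
tool_rot: [3.141, -0.0, 1.339]
ft_force: [-4.7, 1.3, 0.4]
grip_width: 0.0002
grip_force: 2.1
```

```bash
python3 - <<'E'
from h import *
c=eyes.capture('scene');cv2.imwrite('pics/scene5.png',cv2.resize(c['color'][90:270,190:420],None,fx=3,fy=3,interpolation=cv2.INTER_CUBIC))
E
```

```text
(no output)
```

View pics/scene5.png

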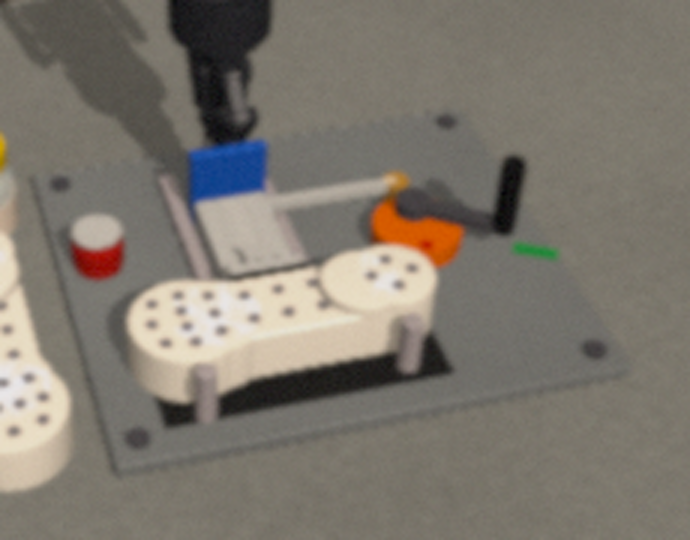

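The slide is moving and its pad has just reached the sole, with the pins at (411,322) and (206,372) still a few mm off. The lever is still lined up. I'll keep pushing gently and watch the force.

>>> jog_arm:
  rows:
    - [[0,1,0,0,0,0,-1],[0,2,0,0,0,0,-1],[0,2.5,0,0,0,0,-1],[0,3,0,0,0,0,-1],[0,3.5,0,0,0,0,-1],[0,4,0,0,0,0,-1],[0,4.5,0,0,0,0,-1],[0,5,0,0,0,0,-1],[0,5,0,0,0,0,-1],[0,5,0,0,0,0,-1]]

```text
time_s: 17.5
position: [0.4848, 0.0774, 0.0474]
tool_rot: [3.142, -0.0, 1.339]
ft_force: [-5.0, 0.9, 1.1]
grip_width: -0.0002
grip_force: 2.4
```

>>> jog_arm:
  rows:
    - [[0,0.3,0,0,0,0,-1],[0,0.6,0,0,0,0,-1],[0,0.9,0,0,0,0,-1],[0,1.2,0,0,0,0,-1],[0,1.5,0,0,0,0,-1],[0,1.8,0,0,0,0,-1],[0,2,0,0,0,0,-1],[0,2,0,0,0,0,-1],[0,2,0,0,0,0,-1],[0,2,0,0,0,0,-1]]

```text
time_s: 18.75
position: [0.485, 0.0774, 0.0474]
tool_rot: [-3.137, 0.0, 1.339]
ft_force: [-9.7, 3.2, 7.0]
grip_width: 0.0001
grip_force: 5.4
```

>>> jog_arm:
  rows:
    - [[0,0.5,0,0,0,0,-1],[0,1,0,0,0,0,-1],[0,1.5,0,0,0,0,-1],[0,2,0,0,0,0,-1],[0,2,0,0,0,0,-1],[0,2,0,0,0,0,-1],[0,2,0,0,0,0,-1],[0,2,0,0,0,0,-1],[0,2,0,0,0,0,-1],[0,2,0,0,0,0,-1]]

```text
time_s: 20.0
position: [0.4849, 0.0774, 0.0473]
tool_rot: [-3.131, 0.001, 1.339]
ft_force: [-16.5, 3.5, 13.6]
grip_width: 0.0001
grip_force: 8.8
```

```bash
python3 - <<'E'
from h import *
c=eyes.capture('scene');a=cv2.resize(c['color'][120:240,220:420],(800,480),interpolation=cv2.INTER_CUBIC)
cv2.imwrite('pics/scene6.png',a)
E
```

```text
(no output)
```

View pics/scene6.png

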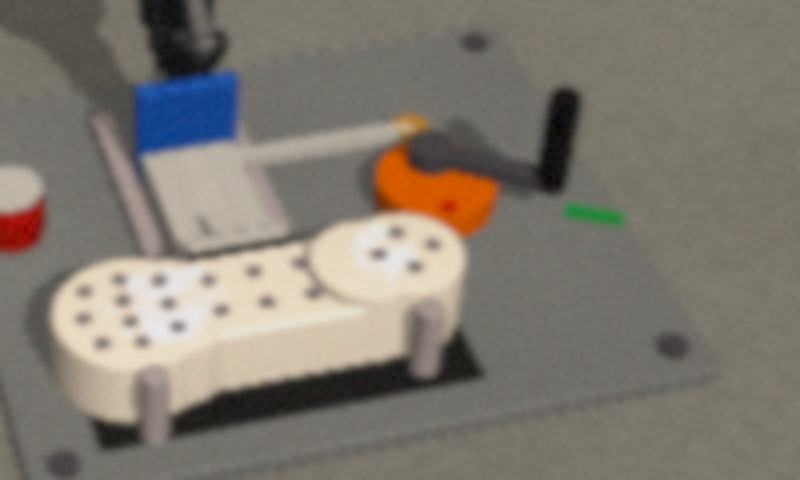

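The sole now looks tight on both pins ((425,340) and (155,400)), and the tool is held rigidly at about 17 N. I'll back off and check from above.

>>> jog_arm:
  rows:
    - [[0,-5,0,0,0,0,-1],[0,-15,0,0,0,0,-1],[0,-28,0,0,0,0,-1],[0,-28,-40,0,0,0,-1],[0,-28,-90,0,0,0,-1],[0,-28,-140,0,0,0,-1],[60,-28,-140,0,0,0,-1],[120,-28,-140,0,0,0,-1],[120,-28,-140,0,0,0,-1],[120,-28,-140,0,0,0,-1]]

```text
time_s: 21.3
position: [0.4885, 0.1996, 0.187]
tool_rot: [-3.141, 0.001, 1.34]
ft_force: [0.3, -0.0, -0.6]
grip_width: 0.0001
grip_force: 0.0
```

```bash
python3 - <<'E'
from h import *
c=eyes.capture('top');cv2.imwrite('pics/top7.png',cv2.resize(c['color'][120:270,110:310],(800,600),interpolation=cv2.INTER_CUBIC))
print(robot.get_obs()['position'])
b=eyes.cut_out('sole','top')
for r in b[:2]:
    m=np.argwhere(r['region'])[:,::-1].astype(np.float32);print(r['conf'],cv2.minAreaRect(m))
E
```

```text
[0.48854927 0.19913114 0.18699348]
0.84 ((226.53883361816406, 181.30227661132812), (85.49130249023438, 31.960674285888672), 11.113040924072266)
0.65 ((345.6460876464844, 124.9796142578125), (83.96528625488281, 32.00849151611328), 15.679524421691895)
```

View pics/top7.png

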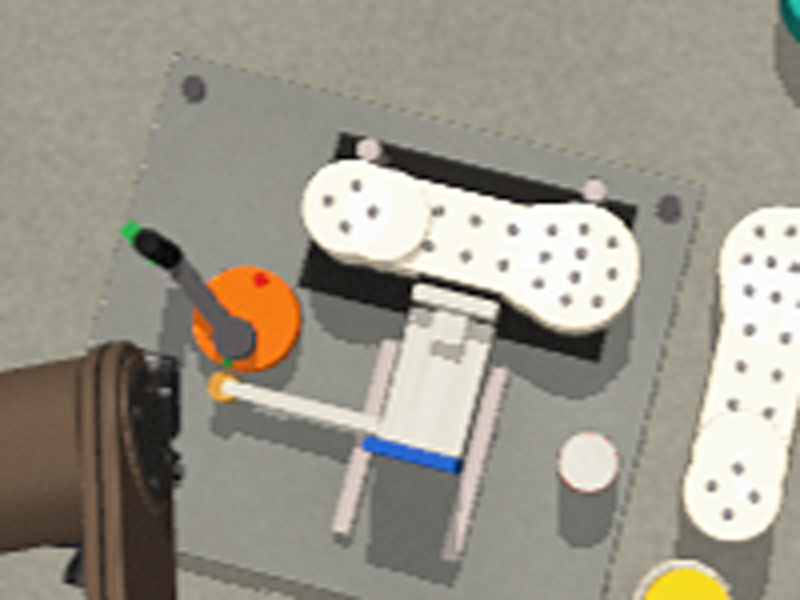

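The top view shows the lever over the green strip and the sole against both pins at (369,150) and (595,190). The blue plate has moved about 44 mm, and the tin and jar haven't moved. Handing in.

```bash
python3 -c "
from plant import robot;print(robot.hand_in())"
```

```text
the job is handed in; nothing more can be done
None
```

The job is handed in, with no verdict returned: by the camera images the cam is at its low point, the slide is about 44 mm forward, the sole is against both pins, and the bystanders in view are unmoved.

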